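# Open the bolted tiara showcase with the hooked rod

### The job

A customer wants to see the tiara in the small clear showcase, whose sprung lid is bolted from inside; only the shop's hooked rod fits through the slot in its front to the bolt. Take the rod from its wooden rest, reach its hook in over and behind the bolt's red tab, draw the bolt back gently (pull with no more than 20 N) right to its stop and hold it there until the lid has swung up. Then bring the rod out through the slot and lay it back in its rest as it lay before, leaving the lid up and the goods around undisturbed.

Things in the scene. Friction and masses are not known exactly. Their poses are not given: they have to be found in the camera images.
- rod_grip (a point): Centre of the hooked rod's handle, on the rod's axis; x along the rod to the hook, z up. Flat-sided teal handle, 22 mm wide (y), 26 high, from 70 mm behind this point to 50 ahead; then a straight steel shaft 8 mm thick to 230 mm ahead, where it bends straight down. About 0.12 kg, balancing 30 mm ahead of this point. In its rest this point is 55 mm above the counter, the handle free on both sides.
- hook_end (a point): Lower end of the rod's hook: 230 mm ahead of and 24 mm below rod_grip. The hook's downward leg is 8 mm thick and ends 20 mm below the shaft's underside. Axes as rod_grip.
- rod: The hooked rod; origin and axes as rod_grip.
- rest_seat (a point): Where rod_grip lies when the rod is in its rest, 55 mm above the counter; x along the rod to the hook. The rest is fixed: a wooden base 200 x 62 x 10 mm with two open cradles, one for the handle's tail 55 mm behind this point (35 mm between the cheeks) and one for the shaft 95 mm ahead (20 mm between the cheeks). Cheeks end 68 mm above the counter.
- slot (a point): Centre of the upright slot in the showcase's white front plate, on its front face, 83 mm above the counter; x points straight into the case, y left, z up. The slot is 18 mm wide and 46 mm high (60 to 106 mm above the counter), the plate 6 mm thick. Inside, but for the bolt's tab, the slot's line is free 15 mm to either side, from 47 to 120 mm above the counter.
- bolt_home (a point): A fixed mark in the case, 98 mm straight behind the slot, 62 mm above the counter: the height of the top of the bolt's red tab, whose middle starts anywhere up to 12 mm nearer or farther than this mark (the latch unit is screwed down in slotted holes). The tab is 22 mm wide (y), 5 thick, and stands 22 mm above the bolt's guides. Behind it the slot's line is free to 150 mm behind the front face. Axes as slot.
- showcase: Fixed clear case, 170 deep x 220 wide x 156 mm high, pink base, with its lid and bolt; origin mid-underside, x to its back, the slot 68 mm right of its middle. The bolt and its tab slide towards the slot for 30 mm to a hard stop, against a light spring and friction (4 to 10 N); it springs back when let go.
- lid_edge (a point): Middle of the front edge of the clear lid, which is hinged 170 mm behind it along the case's back. Shut, it is 153 mm above the counter; open as far as it goes (0.6 rad) 246 mm. The lid is freed only in the last 2 mm before the bolt's stop, then rises slowly on its spring, in 3 to 4 s, and stays up.
- counter_bell: Silver counter bell, 84 mm across, 50 mm high, loose; origin in the middle of its underside.
- card_terminal: Black card terminal lying on its back, 166 x 74 x 32 mm, loose; origin in the middle of its underside.
- toy_teapot: Mint-green toy teapot with a pink lid, 67 x 115 x 70 mm, loose; origin in the middle of its underside.
Things that resemble listed ones, but are neither listed nor needed, are in the scene too. There is more than one size of the part that bears rest_seat; the job needs the larger.

How it is judged:
By the outcome, as a careful person would: the job done as asked, in the order asked, and still so for the second after the job is handed in, with the robot touching nothing.
It also fails if it takes over 72 s, if anything falls off the work surface, if the arm or the gripper's body presses on something with over 40 N, if the wrist force passes 120 N, or if a joint passes its speed limit or range.

### The arm

A 7-joint arm with a two-finger parallel gripper is mounted at the origin on a cart in front of the work surface, level with it; the furniture and walls round the work are solid. World frame = base frame: x ahead of the robot, y to its left, z up, the work surface at z = 0. Lengths are in m, angles in rad, forces in N, time in s.
With the tool pointing down it reaches from about 0.425 to 0.825 m from the base axis. Payload 3.6 kg.
Tool frame: the origin (TCP) lies on the mounting face of the last link; the fingertips stand 186 mm ahead of it and the grasp point (between the pads) lies 167 mm ahead of it; z points along the fingers, y is the line along which they close (so a half turn about z gives the same grasp; the last joint's range is limited). The gripper opens to 93 mm and grips with 3 to 60 N. Pads are 15 mm wide; open, the fingers measure 128 mm over their backs; the gripper's body (75 mm by 188 mm) begins 65 mm behind the grasp point.
Start: joints at [-1.173, 0.615, -0.013, 1.423, 0.008, 1.103, -0.04], TCP at [0.267, 0.592, 0.405] pointing down, gripper open.
Joint ranges: [-3.12, 3.12], [-0.3, 2.06], [-1.34, 1.32], [0.26, 2.42], [-1.36, 4.5], [0.01, 1.98], [-2.84, 2.84]. Speed limits (rad/s): [2.79, 2.79, 3.14, 3.14, 3.14, 3.14, 3.14].

### API

Orientations are given as a unit quaternion [x, y, z, w].
In Python, from station import sense, vision, workorder gives the robot as it stands.
- The arm moves only by the tool play_rows, never from a script. Its argument "moves" is a list of rows, each a list of 4 numbers: the shift along the tool's x, y, z in m, then the turn about the tool's z in degrees. In form: [[tx, ty, tz, roll], ...]. A call has 1 to 8 rows; each row shifts and turns the commanded pose from where the row before left it, along the tool's axes as they then stand; what a row does not reach is not made up. A row lasts 1/12 s, in which the tool goes at most 41.7 mm and 7.16 degrees, less where a joint would pass 70% of its speed; a pose out of reach is approached as far as the arm can. A call with a gripper value outside its range is refused whole. "gripper" is the closure, from -1 (fully open) to 1 (shut), set as the call begins (left out, the last holds). The fingers move at their own pace and stop on an object; "force" is the grip in N (left out, the last holds). Time passes only in rows, so rows that do not move let the fingers close. It gives the time, the measured TCP pose, the force, the opening and the grip force at its end, in the units of the state.
- sense(): the state, without advancing time (a new reading comes with each control period).
- vision.capture(name): name is "scene" or "top" or "wrist"; returns the picture (480x640x3 uint8, red, green, blue); there is no depth.
- vision.calibration(name): a dict with "fx", "fy", "cx", "cy" (pixels), "k1" (the pictures are not rectified: a ray, as slopes to the right and down, at radius r is drawn at 1 + k1 r^2 times it, then the intrinsics apply), "cam_to_world" (4x4, takes a point from camera to world coordinates). Camera axes: x right, y up, looking along -z (the intrinsics and any distortion apply to the point x, -y, -z); pixel columns grow to the right and rows downward; lengths in m; the calibration is good to about 2 mm. A picture is of the moment at which its call begins: read the wrist's pose just before it. calibration takes no time and is no camera call; for the wrist camera it gives the pose at the moment of the call.
- workorder.sign_off(): hands the job in; it is judged then, once.
The state is a dict: "time": time; "joint_positions": joint angles; "dq": joint speeds; "joint_torque": joint torques, N m; "eef_pos": TCP position; "tcp_rot": TCP orientation; "ft_force": force on the tool from outside, world axes, zero at the start; "ft_torque": the same for the moment, N m; "gripper_width": finger opening in m; "grasp_force": force on a finger pad.
Only numpy, scipy, OpenCV 4.12 (cv2) and the standard library are available. Lean on these libraries where they do the work, as an engineer would, in place of code of your own. Each camera call takes 0.05 s, during which the arm holds its last target. There are 200 camera calls.

## Working session

There is one attempt and no reset: what is moved stays moved. The work goes in short steps, Python scripts to look and compute and a tool call to move; the robot and the scene stay as the last step left them, time stands still between calls to the robot, and variables do not carry over. Pictures are saved under pics/ and viewed, at most 13 in all, crops included, and the job is handed in when it is done.

Besides the shell and the picture viewer there is one more tool, called after "Request:" as name([rows], argument=value, ...), one row to a line, values as JSON. play_rows: Moves the arm, as the interface text tells. Its arguments: {"type":"object","properties":{"moves":{"type":"array"},"gripper":{"type":"number"},"force":{"type":"number"}},"required":["moves"]}

```bash
ls; mkdir -p pics; python3 - <<'E'
from station import sense, vision
import cv2
s=sense();print(s)
for n in("scene","top"):
    im=vision.capture(n);c=vision.calibration(n);print(n,c)
    cv2.imwrite(f"pics/{n}0.png",im[:,:,::-1])
E
```

```text
pics
{'time': 0.0, 'joint_positions': array([-1.17351681,  0.61588481, -0.01259401,  1.42490082,  0.00810389,
        1.10336702, -0.0404038 ]), 'dq': array([-0.00091859, -0.00014131, -0.00053606, -0.0010291 , -0.00118436,
        0.00077768,  0.00080845]), 'joint_torque': array([ 5.34760402e-04, -4.58928072e+01,  2.08786377e-01, -1.65749091e+01,
       -6.12422079e-02,  2.02863029e-02,  2.25546605e-04]), 'eef_pos': array([0.26714958, 0.59221337, 0.40360233]), 'tcp_rot': array([ 2.10285007e-01,  9.77639321e-01, -1.23193392e-03, -2.38604232e-04]), 'ft_force': array([ 0.05933604, -0.16445271,  0.27310862]), 'ft_torque': array([0.03037586, 0.0525431 , 0.01437431]), 'grasp_force': 0.0, 'gripper_width': 0.09311829282843814}
scene {'fx': 523.6704815452019, 'fy': 523.6704815452019, 'cx': 315.77614897690887, 'cy': 241.1095310665693, 'k1': -0.1146621560384435, 'cam_to_world': array([[ 0.82436795,  0.32512837, -0.46336705, -0.03308654],
       [-0.56599153,  0.48563644, -0.66619129, -0.87075605],
       [ 0.00843024,  0.81144858,  0.58436302,  0.86734804],
       [ 0.        ,  0.        ,  0.        ,  1.        ]])}
top {'fx': 509.895792782016, 'fy': 509.895792782016, 'cx': 321.22239869206123, 'cy': 240.7747230193722, 'k1': -0.10872199303468492, 'cam_to_world': array([[-1.42983100e-03,  9.94730701e-01, -1.02512380e-01,
         4.85546522e-01],
       [-9.99926711e-01, -1.89786602e-04,  1.21052662e-02,
         2.23890405e-02],
       [ 1.20220244e-02,  1.02522175e-01,  9.94658069e-01,
         1.16561720e+00],
       [ 0.00000000e+00,  0.00000000e+00,  0.00000000e+00,
         1.00000000e+00]])}
```

View pics/top0.png

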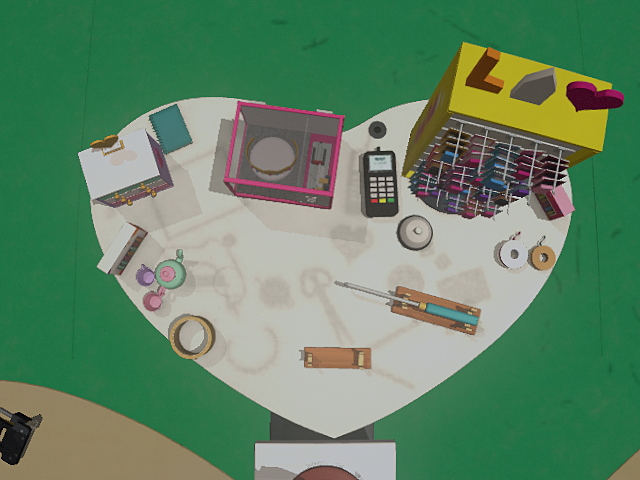

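View pics/scene0.png

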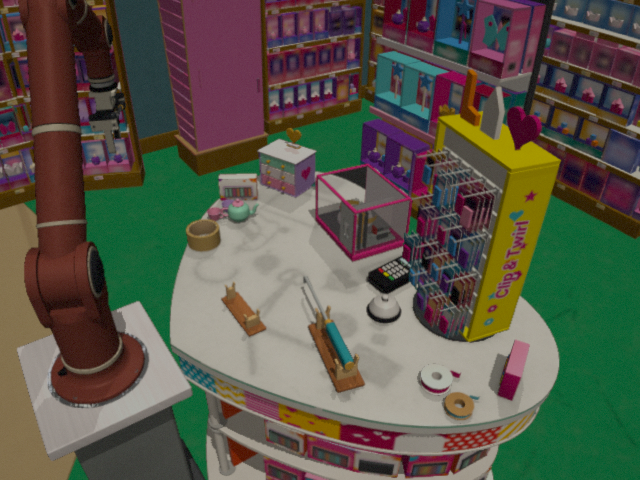

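The loaded rest with the rod is at top (435,310). A smaller, empty rest is at (335,357), which is a decoy. The showcase is at (285,155), with its front facing the robot. Next I'll look at enlarged crops to confirm.

```bash
cat > h.py <<'E'
import numpy as np, cv2
from station import sense, vision
def ray(name,uv,c=None):
    c=c or vision.calibration(name); u,v=uv
    d=np.array([(u-c['cx'])/c['fx'],(v-c['cy'])/c['fy']]); p=d.copy()
    for _ in range(20): p=d/(1+c['k1']*(p@p))
    T=c['cam_to_world']; r=T[:3,:3]@np.array([p[0],-p[1],-1.]); return T[:3,3],r
def onz(name,uv,z,c=None):
    o,r=ray(name,uv,c); return o+r*(z-o[2])/r[2]
def proj(name,P,c=None):
    c=c or vision.calibration(name);T=c['cam_to_world'];q=T[:3,:3].T@(np.asarray(P)-T[:3,3])
    s=np.array([q[0],-q[1]])/-q[2];s=s*(1+c['k1']*(s@s));return np.array([c['fx']*s[0]+c['cx'],c['fy']*s[1]+c['cy']])
def tri(a,b):
    A=np.zeros((3,3));y=np.zeros(3)
    for o,r in(a,b):
        r=r/np.linalg.norm(r);M=np.eye(3)-np.outer(r,r);A+=M;y+=M@o
    return np.linalg.solve(A,y)
E
python3 - <<'E'
from h import *
t=cv2.imread('pics/top0.png');s=cv2.imread('pics/scene0.png')
a=cv2.resize(t[90:225,215:355],(415,400),interpolation=cv2.INTER_CUBIC)
b=cv2.resize(s[160:265,305:415],(385,400)[::1],interpolation=cv2.INTER_CUBIC)
d=cv2.resize(t[270:345,325:490],(440,200),interpolation=cv2.INTER_CUBIC)
e=cv2.resize(s[270:390,290:410],(200,200));e2=cv2.resize(t[340:375,290:380],(160,62))
o=np.zeros((600,800,3),np.uint8);o[:400,:415]=a;o[:400,415:]=b;o[400:,:440]=d;o[400:,440:640]=e;o[400:462,640:]=e2
cv2.imwrite('pics/crop1.png',o)
hsv=cv2.cvtColor(t,cv2.COLOR_BGR2HSV)
m=cv2.inRange(hsv,(85,90,60),(100,255,255));m[:280]=0;m[340:]=0
c=max(cv2.findContours(m,0,1)[0],key=cv2.contourArea);r=cv2.minAreaRect(c);print(r)
bx=cv2.boxPoints(r);P=np.array([onz('top',p,.068) for p in bx]);print(P)
for uv in((340,283),): print(onz('top',uv,.055))
E
```

```text
((451.3679504394531, 313.9622497558594), (52.88381576538086, 9.3405179977417), 15.945395469665527)
[[ 0.44621563 -0.21348098  0.068     ]
 [ 0.4654425  -0.21939747  0.068     ]
 [ 0.43310812 -0.33069408  0.068     ]
 [ 0.41383637 -0.32457299  0.068     ]]
[ 0.50771062 -0.03182435  0.055     ]
```

View pics/crop1.png

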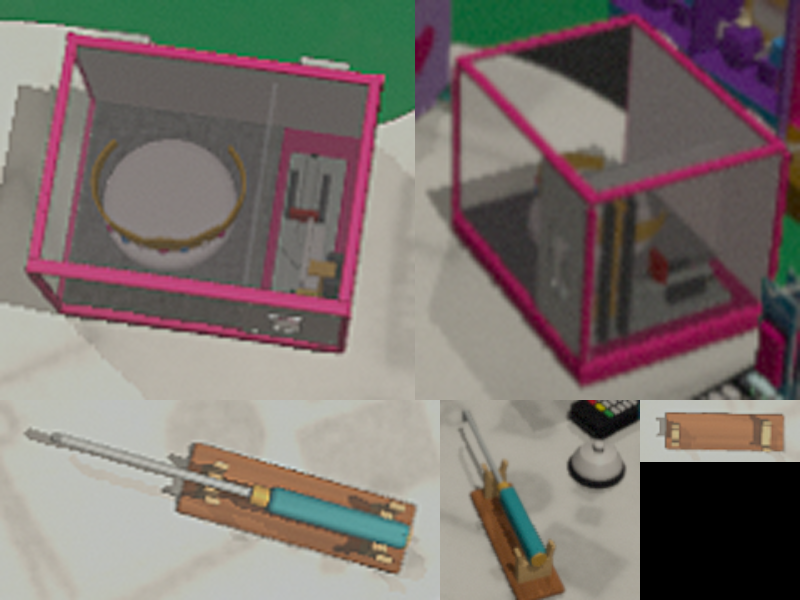

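The crop confirms the teal-handled rod lying in the larger rest, handle at top px (451,314) and hook at (335,283). The empty rest at (335,357) is smaller. In the case, the red tab is at top px (317,162) and the guides lie around it. Next I fit the case pose from its corners.

```bash
python3 - <<'E'
from h import *
from scipy.optimize import least_squares
C={n:vision.calibration(n) for n in('top','scene')}
W,D,H=.22,.17,.156
obs=[('top',(238,101.8),(D/2,W/2,H)),('top',(344.9,116.3),(D/2,-W/2,H)),('top',(333.2,195.2),(-D/2,-W/2,H)),('top',(224.4,180.4),(-D/2,W/2,H)),
('top',(331,208.8),(-D/2,-W/2,0)),('top',(235.9,197.3),(-D/2,W/2,0)),
('scene',(367,164),(D/2,W/2,H)),('scene',(412.1,199.4),(D/2,-W/2,H)),('scene',(355,212),(-D/2,-W/2,H)),('scene',(317,176.3),(-D/2,W/2,H)),('scene',(353,260),(-D/2,-W/2,0))]
def w(p,q):
    c,s=np.cos(p[2]),np.sin(p[2]);return np.array([p[0]+c*q[0]-s*q[1],p[1]+s*q[0]+c*q[1],q[2]])
f=lambda p:np.concatenate([proj(n,w(p,q),C[n])-uv for n,uv,q in obs])
r=least_squares(f,[.75,.06,-.1],x_scale=.01,loss='soft_l1');print(r.x,f(r.x).reshape(-1,2).round(1))
p=r.x
sl=w(p,(-D/2,-.068,.083));bh=w(p,(-D/2+.098,-.068,.062));print('slot',sl,'home',bh)
print('slot px',proj('top',sl),proj('scene',sl),[proj('scene',w(p,(-D/2,-.068+dy,z))).round(1) for dy in(-.009,.009) for z in(.06,.106)])
# red tab
for n,(x0,y0,x1,y1) in(('top',(300,130,335,190)),('scene',(360,215,400,250))):
    t=cv2.imread(f'pics/{n}0.png');h=cv2.cvtColor(t,cv2.COLOR_BGR2HSV)
    m=(cv2.inRange(h,(0,110,50),(8,255,255))|cv2.inRange(h,(174,140,50),(180,255,255)));k=np.zeros_like(m);k[y0:y1,x0:x1]=1;m=m*k
    cs=[c for c in cv2.findContours(m,0,1)[0]];cs=sorted(cs,key=cv2.contourArea)[-2:]
    for c in cs:print(n,cv2.contourArea(c),cv2.boundingRect(c),cv2.minAreaRect(c))
print('home px',proj('top',bh),proj('scene',bh))
for q in((317,162),(312,160)):print(onz('top',q,.062),)
E
```

```text
[ 0.78037866  0.08304861 -0.13739238] [[ 0.7 -0.5]
 [-0.7 -1.1]
 [ 0.1  0.3]
 [ 1.   0.5]
 [-0.1 -0.4]
 [ 1.2 -1.7]
 [ 0.1 -0.9]
 [-1.9 -1.5]
 [-0.3  0.9]
 [-1.4 -1.2]
 [-1.3  1.8]]
slot [0.68686634 0.02733106 0.083     ] home [0.78394284 0.01390892 0.062     ]
slot px [312.7516017  199.32980602] [345.36400303 228.39743136] [array([346.7, 237.2]), array([347.4, 222.9]), array([343.4, 233.7]), array([344.1, 219.5])]
top 0.0 (315, 189, 3, 1) ((316.0, 189.0), (2.0, 0.0), 180.0)
top 9.5 (313, 160, 9, 4) ((316.9399719238281, 161.91998291015625), (8.34386157989502, 2.6870059967041016), 8.130102157592773)
scene 26.0 (372, 225, 6, 9) ((374.0000305175781, 229.50003051757812), (7.77817440032959, 4.949747085571289), 45.0)
home px [318.87274953 158.01446049] [376.11732233 225.93018729]
[0.77485114 0.01806799 0.062     ]
[0.77939294 0.02915618 0.062     ]
```

Request:
play_rows([
  [-0.028, -0.02, 0, 0],
  [-0.029, -0.02, 0, 0],
  [-0.029, -0.02, 0, 0],
  [-0.029, -0.02, 0, 0],
  [-0.029, -0.02, 0, 0],
  [-0.029, -0.02, 0, 0],
  [-0.029, -0.02, 0, 0],
  [-0.029, -0.02, 0, 0],
], gripper=-1)

```text
time: 0.77
eef_pos: [0.4125, 0.35, 0.4044]
tcp_rot: [0.21, 0.978, -0.0, -0.0]
ft_force: [-0.2, 0.4, 0.9]
gripper_width: 0.0933
grasp_force: 0.0
```

Request:
play_rows([
  [-0.029, -0.02, 0, 0],
  [-0.029, -0.02, 0, 0],
  [-0.029, -0.02, 0, 0],
  [-0.029, -0.02, 0, 0],
  [-0.027, -0.022, 0, 0],
  [-0.012, -0.037, 0, 0],
  [-0.012, -0.037, 0, 0],
  [-0.012, -0.037, 0, 0],
])

```text
time: 1.43
eef_pos: [0.4873, 0.0821, 0.4043]
tcp_rot: [0.21, 0.978, -0.0, -0.0]
ft_force: [0.7, -1.3, 0.2]
gripper_width: 0.0927
grasp_force: 0.0
```

Request:
play_rows([
  [-0.012, -0.037, 0, 0],
  [-0.012, -0.037, 0, 0],
  [-0.012, -0.037, 0, 0],
  [-0.012, -0.037, 0, 0],
  [-0.012, -0.037, 0, 0],
  [-0.012, -0.037, 0, 0],
  [-0.012, -0.037, 0, 0],
  [-0.012, -0.037, 0, 0],
])

```text
time: 2.1
eef_pos: [0.4527, -0.2271, 0.4046]
tcp_rot: [0.21, 0.978, 0.0, -0.0]
ft_force: [1.1, 0.1, 0.2]
gripper_width: 0.0929
grasp_force: 0.0
```

Request:
play_rows([
  [-0.008, -0.035, 0, 0],
  [0, 0, 0, 6.8],
  [0, 0, 0, 6.8],
  [0, 0, 0, 6.8],
  [0, 0, 0, 6.8],
  [0, 0, 0, 6.8],
  [0, 0, 0, 6.8],
  [0, 0, 0, 6.8],
])

```text
time: 2.77
eef_pos: [0.4462, -0.2604, 0.4044]
tcp_rot: [0.589, 0.808, -0.0, -0.001]
ft_force: [-0.0, -1.2, 0.4]
gripper_width: 0.0931
grasp_force: 0.0
```

Request:
play_rows([
  [0, 0, 0, 6.8],
  [0, 0, 0, 6.8],
  [0, 0, 0, 6.8],
  [0, 0, 0, 6.8],
  [0, 0, 0, 6.8],
  [0, 0, 0, 0],
  [0, 0, 0, 0],
])

```text
time: 3.35
eef_pos: [0.4464, -0.2603, 0.4044]
tcp_rot: [0.797, 0.604, -0.0, -0.0]
ft_force: [-0.1, 1.5, -0.2]
gripper_width: 0.0932
grasp_force: 0.0
```

```bash
python3 - <<'E'
from h import *
from scipy.spatial.transform import Rotation as R
s=sense();c=vision.calibration('wrist');t=vision.capture('wrist')[:,:,::-1].copy();cv2.imwrite('pics/w1.png',t)
print(c['cam_to_world'].round(4)); M=R.from_quat(s['tcp_rot']).as_matrix();print(s['eef_pos'],np.degrees(np.arctan2(M[1,0],M[0,0])))
h=cv2.cvtColor(t,cv2.COLOR_BGR2HSV);m=cv2.inRange(h,(85,90,50),(100,255,255))
q=max(cv2.findContours(m,0,1)[0],key=cv2.contourArea);r=cv2.minAreaRect(q);print(r)
P=np.array([onz('wrist',p,.068,c) for p in cv2.boxPoints(r)]);print(P.round(4))
E
```

```text
[[ 9.628e-01  2.589e-01  7.770e-02  4.689e-01]
 [-2.703e-01  9.214e-01  2.791e-01 -1.835e-01]
 [ 7.000e-04 -2.898e-01  9.571e-01  3.825e-01]
 [ 0.000e+00  0.000e+00  0.000e+00  1.000e+00]]
[ 0.44636182 -0.26026867  0.40441354] 74.3153620013637
((312.5, 242.0), (116.0, 21.0), 90.0)
[[ 0.4493 -0.2162  0.068 ]
 [ 0.4675 -0.2213  0.068 ]
 [ 0.4374 -0.3321  0.068 ]
 [ 0.4172 -0.3265  0.068 ]]
```

View pics/w1.png

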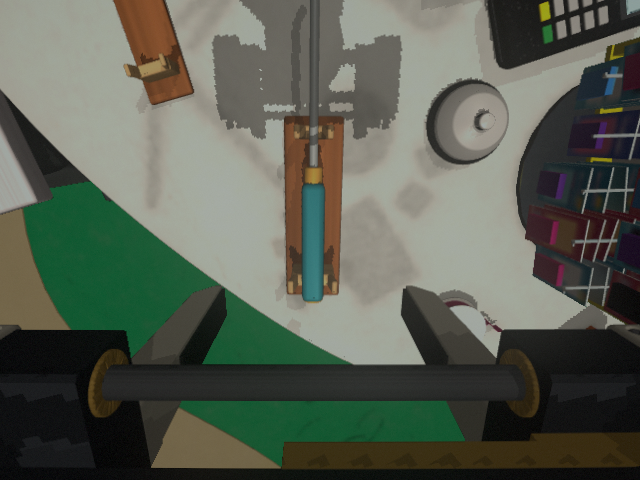

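The wrist view shows the handle at px (312,242), upright in the picture, so the tool is aligned and right above rod_grip. I descend and grip.

Request:
play_rows([
  [0, 0, 0.03, 0],
  [0, 0, 0.03, 0],
  [0, 0, 0.03, 0],
  [0, 0, 0.03, 0],
  [0, 0, 0.03, 0],
  [0, 0, 0.02, 0],
  [0, 0, 0.012, 0],
  [0, 0, 0, 0],
])

```text
time: 4.07
eef_pos: [0.4455, -0.2602, 0.2202]
tcp_rot: [0.797, 0.603, -0.001, -0.003]
ft_force: [1.0, 0.2, -0.4]
gripper_width: 0.0927
grasp_force: 0.0
```

Request:
play_rows([
  [0, 0, 0, 0],
  [0, 0, 0, 0],
  [0, 0, 0, 0],
  [0, 0, 0, 0],
  [0, 0, 0, 0],
  [0, 0, 0, 0],
  [0, 0, 0, 0],
  [0, 0, 0, 0],
], gripper=1, force=50)

```text
time: 4.73
eef_pos: [0.4464, -0.2606, 0.2229]
tcp_rot: [0.798, 0.603, 0.0, 0.0]
ft_force: [0.9, 1.1, -0.4]
gripper_width: 0.0445
grasp_force: 0.0
```

Request:
play_rows([
  [0, 0, 0, 0],
  [0, 0, 0, 0],
  [0, 0, 0, 0],
  [0, 0, 0, 0],
  [0, 0, 0, 0],
  [0, 0, 0, 0],
  [0, 0, 0, 0],
  [0, 0, 0, 0],
])

```text
time: 5.4
eef_pos: [0.4462, -0.2606, 0.2227]
tcp_rot: [0.798, 0.603, -0.0, -0.0]
ft_force: [-0.6, -0.8, 0.6]
gripper_width: 0.0216
grasp_force: 50.0
```

Request:
play_rows([
  [0, 0, -0.01, 0],
  [0, 0, -0.02, 0],
  [0, 0, -0.02, 0],
  [0, 0, -0.02, 0],
  [0, 0, -0.02, 0],
  [0, 0, -0.01, 0],
  [0.008, -0.002, 0, 0],
  [0.02, -0.006, 0, 0],
])

```text
time: 6.07
eef_pos: [0.4459, -0.2333, 0.3234]
tcp_rot: [0.799, 0.601, -0.0, 0.002]
ft_force: [0.8, -0.2, -1.7]
gripper_width: 0.0215
grasp_force: 50.0
```

Request:
play_rows([
  [0.027, -0.008, 0, 0],
  [0.027, -0.008, 0, 0],
  [0.027, -0.008, 0, 0],
  [0.027, -0.008, 0, 0],
  [0.027, -0.008, 0, 0],
  [0.027, -0.008, 0, 0],
  [0.027, -0.008, 0, 0],
  [0.027, -0.008, 0, 0],
])

```text
time: 6.73
eef_pos: [0.4429, -0.0041, 0.3218]
tcp_rot: [0.798, 0.603, -0.001, -0.001]
ft_force: [0.6, -0.6, -1.6]
gripper_width: 0.0216
grasp_force: 50.0
```

Request:
play_rows([
  [0.027, -0.009, 0, 0],
  [0.026, -0.009, 0, 0],
  [0.011, -0.004, 0, 0],
  [0, 0, 0, 3.2],
  [0, 0, 0, 6],
  [0, 0, 0, 6],
  [0, 0, 0, 6],
  [0, 0, 0, 6],
])

```text
time: 7.4
eef_pos: [0.4393, 0.0621, 0.3218]
tcp_rot: [0.918, 0.396, -0.001, -0.0]
ft_force: [0.1, 0.4, -1.5]
gripper_width: 0.0221
grasp_force: 50.0
```

Request:
play_rows([
  [0, 0, 0, 6],
  [0, 0, 0, 6],
  [0, 0, 0, 6],
  [0, 0, 0, 6],
  [0, 0, 0, 6],
  [0, 0, 0, 6],
  [0, 0, 0, 6],
  [0, 0, 0, 6],
])

```text
time: 8.07
eef_pos: [0.4393, 0.0621, 0.3217]
tcp_rot: [1.0, -0.012, -0.001, 0.0]
ft_force: [0.3, -0.8, -1.8]
gripper_width: 0.0219
grasp_force: 50.0
```

Request:
play_rows([
  [0, 0, 0, 4],
  [0, 0, 0, 3],
  [0, 0, 0, 0],
  [0, 0, 0, 0],
  [0, 0, 0, 0],
])

```text
time: 8.48
eef_pos: [0.4398, 0.0618, 0.3222]
tcp_rot: [0.998, -0.07, -0.001, 0.0]
ft_force: [-0.5, -0.4, -1.7]
gripper_width: 0.0216
grasp_force: 50.0
```

```bash
cat >> h.py <<'E'
from scipy.spatial.transform import Rotation as R
def pose():
    s=sense();M=R.from_quat(s['tcp_rot']).as_matrix();return s['eef_pos'],np.degrees(np.arctan2(M[1,0],M[0,0])),M
E
python3 - <<'E'
from h import *
p,a,M=pose();c=vision.calibration('wrist');t=vision.capture('wrist')[:,:,::-1].copy();cv2.imwrite('pics/w2.png',t)
cv2.imwrite('pics/top2.png',vision.capture('top')[:,:,::-1])
print(p,a,M.round(4)[:,2],c['cam_to_world'].round(4))
E
```

```text
[0.43979427 0.06175664 0.32224884] -7.989413372469443 [-0.0014 -0.     -1.    ] [[-1.389e-01  9.479e-01  2.866e-01  5.206e-01]
 [-9.903e-01 -1.331e-01 -3.980e-02  4.940e-02]
 [ 4.000e-04 -2.893e-01  9.572e-01  3.003e-01]
 [ 0.000e+00  0.000e+00  0.000e+00  1.000e+00]]
```

View pics/w2.png

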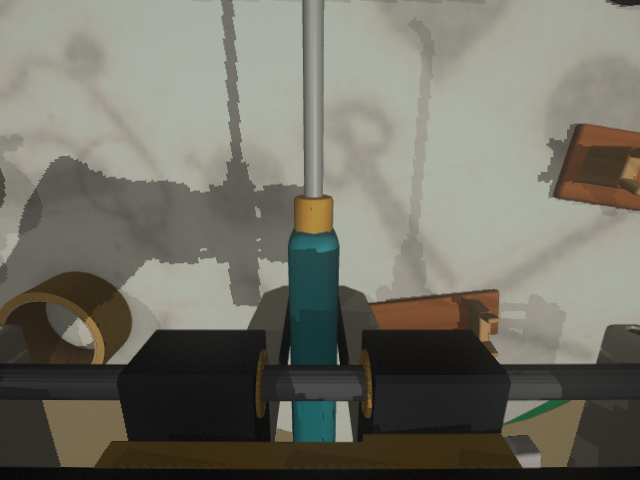

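The wrist view shows the rod held straight, with its shaft running up the picture at px x≈313. The case is out of this view, so I check slot alignment in the top and scene pictures.

```bash
python3 - <<'E'
from h import *
s0=cv2.imread('pics/scene0.png');s=vision.capture('scene')[:,:,::-1].copy();cv2.imwrite('pics/scene2.png',s);t=cv2.imread('pics/top2.png')
K=cv2.INTER_CUBIC
a=cv2.resize(s0[205:265,330:380],(400,480),interpolation=K)
b=cv2.resize(t[130:250,285:385][:,:],(400,480),interpolation=K)
cv2.imwrite('pics/crop2.png',np.hstack([a,b]))
E
```

```text
(no output)
```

View pics/crop2.png

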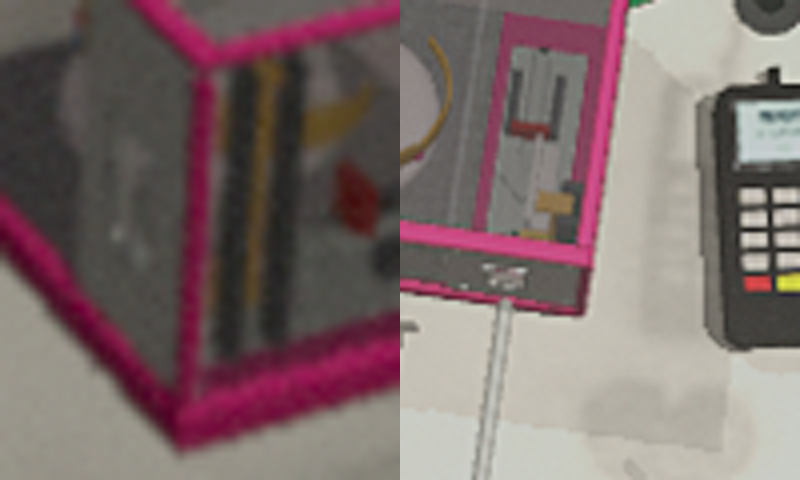

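```bash
python3 - <<'E'
from h import *
p,a,M=pose();c=vision.calibration('top');ex=M[:,0]
for d in(.234,.23,.15,.10):
    P=p+M[:,2]*.167+ex*d;print(d,P.round(4),proj('top',P+[0,0,.004],c).round(2))
t=cv2.imread('pics/top2.png');g=cv2.cvtColor(t,cv2.COLOR_BGR2GRAY).astype(int)
for y in (210,220,230,240,248):print(y,g[y,296:322])
E
```

```text
0.234 [0.6717 0.0287 0.1556] [311.89 199.77]
0.23 [0.6678 0.0293 0.1556] [311.61 201.72]
0.15 [0.5886 0.0405 0.1556] [305.93 241.12]
0.1 [0.539  0.0475 0.1556] [302.35 266.07]
210 [195 194 195 194 195 195 195 194 195 195 196 190 159 150 188 187 170 197
 194 194 194 195 195 198 199 200]
220 [192 193 193 194 195 194 194 194 195 197 189 155 171 191 164 164 198 196
 195 193 193 193 193 194 194 193]
230 [192 190 190 191 191 190 192 192 196 185 146 188 192 165 191 194 195 193
 193 192 193 192 192 191 191 190]
240 [202 201 202 203 201 203 204 200 172 164 188 169 167 206 203 202 202 201
 202 201 202 201 201 201 202 201]
248 [202 201 202 202 203 204 197 157 172 192 169 174 206 202 201 201 202 202
 201 202 202 203 202 201 202 202]
```

```bash
python3 - <<'E'
from h import *
t=cv2.imread('pics/top2.png')
for y in range(194,212,1):
    x=int(round(311.9-(y-199.77)*.144));print(y,x,t[y,x-4:x+5].tolist())
# original pose hook tip in top0, scene
t=cv2.imread('pics/top0.png');g=cv2.cvtColor(t,cv2.COLOR_BGR2GRAY)
print(g[276:292,330:350])
P=np.array([.4462,-.2606,.055]);e=np.array([.2706,.9627,0])
for d in(.23,.234,.05,-.07):print(d,proj('top',P+e*d+[0,0,.004]))
E
```

```text
194 313 [[80, 88, 85], [78, 86, 87], [78, 84, 92], [82, 84, 104], [86, 83, 119], [83, 72, 126], [88, 75, 134], [89, 73, 141], [91, 65, 146]]
195 313 [[83, 89, 90], [84, 91, 93], [86, 92, 92], [85, 92, 91], [83, 90, 86], [78, 86, 83], [80, 87, 85], [79, 87, 84], [77, 85, 85]]
196 312 [[132, 135, 136], [97, 102, 103], [95, 100, 101], [82, 87, 90], [81, 86, 88], [77, 83, 87], [77, 84, 86], [78, 83, 85], [81, 87, 89]]
197 312 [[110, 112, 119], [84, 78, 107], [90, 90, 106], [94, 92, 111], [128, 127, 145], [142, 144, 157], [172, 178, 177], [188, 189, 186], [133, 140, 141]]
198 312 [[107, 112, 119], [113, 117, 129], [115, 120, 129], [116, 122, 130], [126, 128, 141], [124, 122, 144], [139, 140, 152], [139, 138, 145], [96, 101, 103]]
199 312 [[123, 130, 136], [125, 133, 138], [124, 132, 137], [123, 130, 133], [119, 126, 132], [118, 122, 133], [118, 122, 133], [103, 108, 118], [72, 77, 80]]
200 312 [[166, 174, 177], [116, 124, 127], [103, 109, 113], [111, 117, 122], [106, 113, 118], [121, 127, 134], [126, 132, 137], [117, 125, 130], [76, 79, 82]]
201 312 [[121, 127, 130], [93, 98, 101], [101, 
[... 2449 characters left out ...]
 189 175 126 128 132 136 132 109 103 114 125
  161 168]
 [186 188 189 190 190 193 193 194 193 186 189 176 128 130 130 130 126 114
  127 131]
 [188 189 190 190 190 190 190 190 193 193 194 193 187 188 191 179 128 126
  127 129]
 [189 190 190 190 191 190 190 190 191 191 191 191 193 194 195 194 188 188
  190 190]
 [190 190 191 191 190 189 190 190 191 190 190 191 191 191 191 192 192 194
  194 195]
 [190 190 191 190 189 191 189 191 190 191 191 190 191 191 191 192 191 191
  190 191]
 [191 191 190 191 190 191 189 190 192 190 191 189 191 191 190 191 191 191
  192 190]]
0.23 [343.47974711 282.62013848]
0.234 [341.70178824 282.1231951 ]
0.05 [423.21509398 304.79979682]
-0.07 [475.62932561 319.26138093]
```

Request:
play_rows([
  [0, -0.001, 0.01, 0],
  [0, 0, 0.015, 0],
  [0, 0, 0.015, 0],
  [0, 0, 0.012, 0],
  [0, 0, 0.008, 0],
  [0, 0, 0.0025, 0],
  [0, 0, 0, 0],
  [0, 0, 0, 0],
])

```text
time: 9.3
eef_pos: [0.4405, 0.0622, 0.2604]
tcp_rot: [0.998, -0.071, 0.0, 0.0]
ft_force: [0.0, -0.5, -0.7]
gripper_width: 0.0215
grasp_force: 50.0
```

```bash
python3 - <<'E'
from h import *
p,a,M=pose();print(p,a)
s=vision.capture('scene')[:,:,::-1].copy();t=vision.capture('top')[:,:,::-1].copy()
for n in('scene','top'):
    for d in(.15,.23,.234):
        for z in(.004,-.024):
            P=p+M[:,2]*.1677+M[:,0]*d+[0,0,z];print(n,d,z,proj(n,P).round(1))
K=cv2.INTER_CUBIC
a=cv2.resize(s[200:260,300:360],(400,400),interpolation=K);b=cv2.resize(t[180:240,280:340],(400,400),interpolation=K)
cv2.imwrite('pics/crop3.png',np.hstack([a,b]))
E
```

```text
[0.4405316  0.06219516 0.26041214] -8.094322635595942
scene 0.15 0.004 [312.  233.4]
scene 0.15 -0.024 [312.  242.2]
scene 0.23 0.004 [339.4 225.8]
scene 0.23 -0.024 [339.  234.6]
scene 0.234 0.004 [340.7 225.5]
scene 0.234 -0.024 [340.3 234.2]
top 0.15 0.004 [306.2 243.9]
top 0.15 -0.024 [306.4 245.1]
top 0.23 0.004 [311.6 206.7]
top 0.23 -0.024 [311.6 208.9]
top 0.234 0.004 [311.8 204.9]
top 0.234 -0.024 [311.9 207.1]
```

View pics/crop3.png

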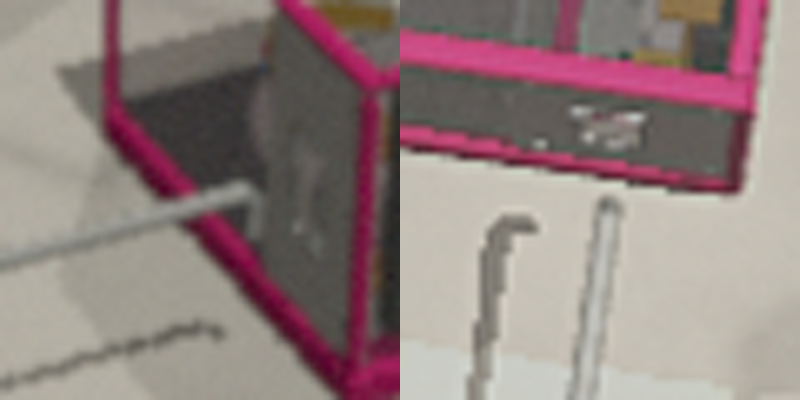

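The tip is just in front of the slot and lined up: hook end at scene px (339,236), slot strip at about (345,228). It looks about 3 mm low, so I raise it and enter.

Request:
play_rows([
  [0, 0, -0.003, 0],
  [0, 0, 0, 0],
  [0.006, 0, 0, 0],
  [0.008, 0, 0, 0],
  [0.008, 0, 0, 0],
  [0.008, 0, 0, 0],
  [0.006, 0, 0, 0],
  [0, 0, 0, 0],
])

```text
time: 10.07
eef_pos: [0.4777, 0.057, 0.2633]
tcp_rot: [0.998, -0.07, 0.001, 0.0]
ft_force: [0.6, -0.0, -1.0]
gripper_width: 0.0217
grasp_force: 50.0
```

```bash
python3 - <<'E'
from h import *
p,a,M=pose();print(p,a,sense()['ft_force'],sense()['ft_torque'])
s=vision.capture('scene')[:,:,::-1].copy();t=vision.capture('top')[:,:,::-1].copy()
K=cv2.INTER_CUBIC
a=cv2.resize(s[200:260,310:370],(400,400),interpolation=K);b=cv2.resize(t[160:220,285:345],(400,400),interpolation=K)
cv2.imwrite('pics/crop4.png',np.hstack([a,b]))
E
```

```text
[0.47768843 0.05696808 0.26330481] -8.07533269581207 [ 0.60457521 -0.03201245 -0.99322498] [0.06951424 0.19627249 0.01743276]
```

View pics/crop4.png

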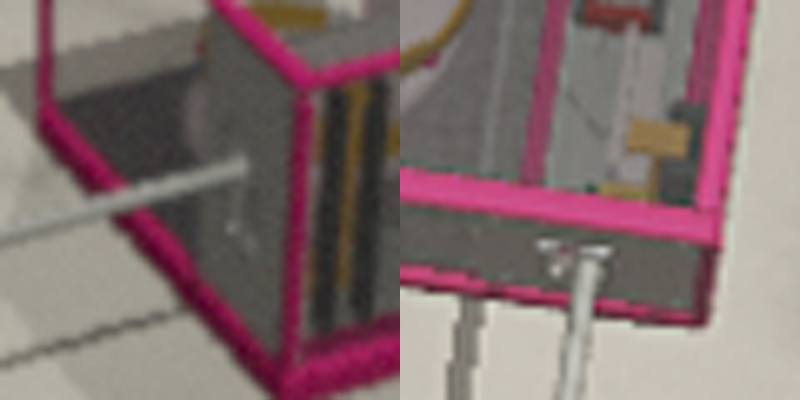

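The rod end has entered the slot without force, ending at scene px (347,225). It sits slightly right of the slot's middle, so I shift left 2.5 mm and advance.

Request:
play_rows([
  [0, -0.0013, 0, 0],
  [0, -0.0012, 0, 0],
  [0, 0, 0, 0],
  [0.008, 0, 0, 0],
  [0.01, 0, 0, 0],
  [0.01, 0, 0, 0],
  [0.008, 0, 0, 0],
  [0, 0, 0, 0],
])

```text
time: 10.83
eef_pos: [0.5138, 0.0544, 0.2634]
tcp_rot: [0.998, -0.07, 0.001, 0.0]
ft_force: [0.5, -0.3, -2.5]
gripper_width: 0.0218
grasp_force: 50.0
```

Request:
play_rows([
  [0.008, 0, 0, 0],
  [0.012, 0, 0, 0],
  [0.012, 0, 0, 0],
  [0.012, 0, 0, 0],
  [0.01, 0, 0, 0],
  [0.007, 0, 0, 0],
  [0.003, 0, 0, 0],
  [0, 0, 0, 0],
])

```text
time: 11.5
eef_pos: [0.5756, 0.0456, 0.2631]
tcp_rot: [0.998, -0.07, -0.0, 0.0]
ft_force: [-0.0, -0.6, -1.5]
gripper_width: 0.0217
grasp_force: 50.0
```

```bash
python3 - <<'E'
from h import *
p,a,M=pose();print(p,a,sense()['ft_force'],sense()['ft_torque'])
s=vision.capture('scene')[:,:,::-1].copy();t=vision.capture('top')[:,:,::-1].copy()
K=cv2.INTER_CUBIC
a=cv2.resize(s[190:260,330:400],(400,400),interpolation=K);b=cv2.resize(t[140:210,285:355],(400,400),interpolation=K)
cv2.imwrite('pics/crop5.png',np.hstack([a,b]))
E
```

```text
[0.57562239 0.04557074 0.26308729] -8.08382830949155 [-0.02989002 -0.58884309 -1.46482928] [-0.02591081  0.21113061 -0.03006325]
```

View pics/crop5.png

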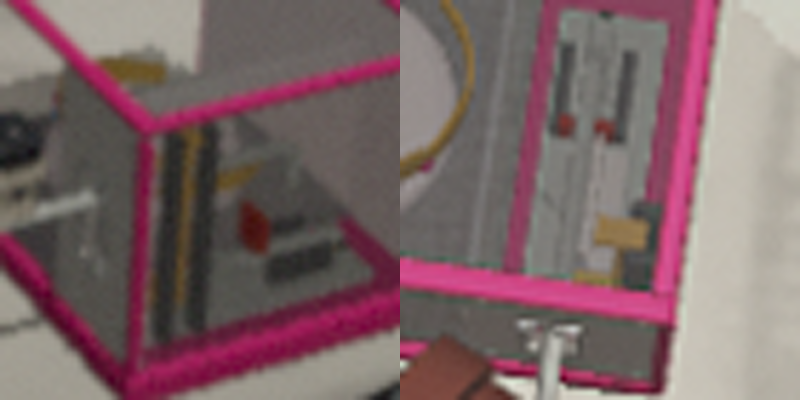

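The shaft passes centrally over the red tab (top px ~(317,162)) with the hook well behind it. I lower the hook behind the tab.

Request:
play_rows([
  [0, 0, 0.003, 0],
  [0, 0, 0.004, 0],
  [0, 0, 0.004, 0],
  [0, 0, 0.004, 0],
  [0, 0, 0.003, 0],
  [0, 0, 0, 0],
  [0, 0, 0, 0],
])

```text
time: 12.18
eef_pos: [0.5753, 0.0457, 0.2449]
tcp_rot: [0.998, -0.07, -0.0, 0.0]
ft_force: [0.8, -0.6, -1.1]
gripper_width: 0.0217
grasp_force: 50.0
```

Request:
play_rows([
  [-0.002, 0, 0, 0],
  [-0.002, 0, 0, 0],
  [-0.002, 0, 0, 0],
  [-0.002, 0, 0, 0],
  [-0.002, 0, 0, 0],
  [0, 0, 0, 0],
])

```text
time: 12.68
eef_pos: [0.565, 0.0472, 0.2453]
tcp_rot: [0.998, -0.07, -0.0, -0.0]
ft_force: [-0.9, -1.2, -1.0]
gripper_width: 0.0218
grasp_force: 50.0
```

Request:
play_rows([
  [-0.0015, 0, 0, 0],
  [-0.0015, 0, 0, 0],
  [-0.0015, 0, 0, 0],
  [-0.0015, 0, 0, 0],
  [0, 0, 0, 0],
])

```text
time: 13.1
eef_pos: [0.5599, 0.0479, 0.2455]
tcp_rot: [0.998, -0.07, 0.001, 0.0]
ft_force: [2.4, 0.3, -1.8]
gripper_width: 0.0214
grasp_force: 50.0
```

Request:
play_rows([
  [-0.0015, 0, 0, 0],
  [-0.0015, 0, 0, 0],
  [-0.0015, 0, 0, 0],
  [-0.0015, 0, 0, 0],
  [0, 0, 0, 0],
])

```text
time: 13.52
eef_pos: [0.5534, 0.0488, 0.2454]
tcp_rot: [0.998, -0.07, 0.0, 0.0]
ft_force: [3.0, 0.0, -1.0]
gripper_width: 0.0216
grasp_force: 50.0
```

Request:
play_rows([
  [-0.0015, 0, 0, 0],
  [-0.0015, 0, 0, 0],
  [-0.0015, 0, 0, 0],
  [-0.0015, 0, 0, 0],
  [0, 0, 0, 0],
])

```text
time: 13.93
eef_pos: [0.5474, 0.0497, 0.2453]
tcp_rot: [0.998, -0.071, -0.0, -0.0]
ft_force: [2.5, -0.4, -0.9]
gripper_width: 0.0217
grasp_force: 50.0
```

Request:
play_rows([
  [-0.0015, 0, 0, 0],
  [-0.0015, 0, 0, 0],
  [-0.0015, 0, 0, 0],
  [-0.0015, 0, 0, 0],
  [0, 0, 0, 0],
])

```text
time: 14.35
eef_pos: [0.5417, 0.0505, 0.2454]
tcp_rot: [0.998, -0.07, 0.0, 0.0]
ft_force: [3.9, -0.3, -1.6]
gripper_width: 0.022
grasp_force: 50.0
```

Request:
play_rows([
  [-0.001, 0, 0, 0],
  [-0.001, 0, 0, 0],
  [-0.001, 0, 0, 0],
  [-0.001, 0, 0, 0],
  [0, 0, 0, 0],
])

```text
time: 14.77
eef_pos: [0.5389, 0.051, 0.2456]
tcp_rot: [0.998, -0.07, 0.002, 0.0]
ft_force: [7.7, -0.8, -3.8]
gripper_width: 0.0216
grasp_force: 50.0
```

```bash
python3 - <<'E'
from h import *
p,a,M=pose();print(p,a,sense()['ft_force'],sense()['ft_torque'])
t=vision.capture('top')[:,:,::-1].copy();s=vision.capture('scene')[:,:,::-1].copy()
for n,t,(x0,y0,x1,y1) in(('top',t,(300,130,335,190)),('scene',s,(360,215,400,250))):
    h=cv2.cvtColor(t,cv2.COLOR_BGR2HSV)
    m=(cv2.inRange(h,(0,110,50),(8,255,255))|cv2.inRange(h,(174,140,50),(180,255,255)))[y0:y1,x0:x1]
    ys,xs=np.nonzero(m);print(n,len(xs),xs.mean()+x0,ys.mean()+y0)
E
```

```text
[0.53894426 0.05097125 0.24559357] -8.071748029764763 [ 7.72039953 -0.84485572 -3.84033139] [-0.17039037 -1.18055011 -0.00550355]
top 5 314.0 178.4
scene 19 368.0 232.10526315789474
```

Request:
play_rows([
  [0, 0, 0, 0],
  [0, 0, 0, 0],
  [0, 0, 0, 0],
])

```text
time: 15.12
eef_pos: [0.539, 0.051, 0.2456]
tcp_rot: [0.998, -0.07, 0.002, 0.0]
ft_force: [8.0, -1.1, -3.1]
gripper_width: 0.0215
grasp_force: 50.0
```

Request:
play_rows([
  [-0.0005, 0, 0, 0],
  [-0.0005, 0, 0, 0],
  [0, 0, 0, 0],
])

```text
time: 15.37
eef_pos: [0.5381, 0.0511, 0.2456]
tcp_rot: [0.998, -0.07, 0.002, 0.0]
ft_force: [7.4, -1.2, -3.2]
gripper_width: 0.0219
grasp_force: 50.0
```

Request:
play_rows([
  [-0.001, 0, 0, 0],
  [-0.001, 0, 0, 0],
  [0, 0, 0, 0],
])

```text
time: 15.62
eef_pos: [0.5362, 0.0514, 0.2457]
tcp_rot: [0.998, -0.07, 0.002, 0.001]
ft_force: [9.0, -0.9, -4.3]
gripper_width: 0.022
grasp_force: 50.0
```

Request:
play_rows([
  [-0.001, 0, 0, 0],
  [-0.001, 0, 0, 0],
  [0, 0, 0, 0],
])

```text
time: 15.87
eef_pos: [0.5345, 0.0516, 0.2457]
tcp_rot: [0.998, -0.07, 0.003, 0.001]
ft_force: [9.0, -0.7, -4.4]
gripper_width: 0.0216
grasp_force: 50.0
```

```bash
python3 - <<'E'
from h import *
p,a,M=pose();print(p,a,sense()['ft_force'],sense()['ft_torque'])
s=vision.capture('scene')[:,:,::-1].copy();t=vision.capture('top')[:,:,::-1].copy()
K=cv2.INTER_CUBIC
a=cv2.resize(s[190:260,330:400],(400,400),interpolation=K);b=cv2.resize(t[140:210,285:355],(400,400),interpolation=K)
cv2.imwrite('pics/crop6.png',np.hstack([a,b]))
E
```

```text
[0.5344988  0.05160075 0.24572957] -8.070024470426656 [ 9.02694034 -0.72368887 -4.41806469] [-0.17050205 -1.33230281  0.02812128]
```

View pics/crop6.png

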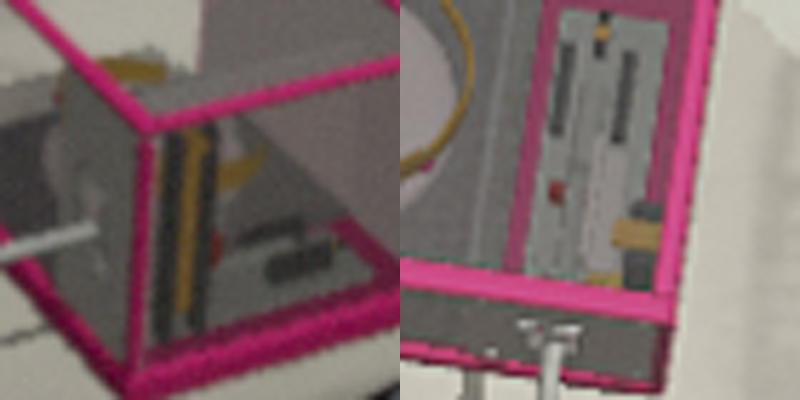

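The tab has come about 23 mm: top px (312,162) before, (312,173) now. Pull is 9 N. I continue in small steps.

Request:
play_rows([
  [-0.001, 0, 0, 0],
  [-0.001, 0, 0, 0],
  [0, 0, 0, 0],
])

```text
time: 16.22
eef_pos: [0.5322, 0.0519, 0.2456]
tcp_rot: [0.998, -0.07, 0.002, 0.001]
ft_force: [7.6, -0.9, -4.9]
gripper_width: 0.022
grasp_force: 50.0
```

Request:
play_rows([
  [-0.001, 0, 0, 0],
  [-0.001, 0, 0, 0],
  [0, 0, 0, 0],
])

```text
time: 16.47
eef_pos: [0.5312, 0.0521, 0.2459]
tcp_rot: [0.998, -0.07, 0.004, 0.001]
ft_force: [10.7, -2.2, -5.7]
gripper_width: 0.0215
grasp_force: 50.0
```

Request:
play_rows([
  [0, 0, 0, 0],
  [0, 0, 0, 0],
])

```text
time: 16.63
eef_pos: [0.5312, 0.0521, 0.2459]
tcp_rot: [0.998, -0.07, 0.004, 0.001]
ft_force: [10.6, -1.5, -5.5]
gripper_width: 0.0216
grasp_force: 50.0
```

Request:
play_rows([
  [-0.0005, 0, 0, 0],
  [0, 0, 0, 0],
])

```text
time: 16.8
eef_pos: [0.531, 0.0521, 0.2461]
tcp_rot: [0.998, -0.07, 0.004, 0.001]
ft_force: [10.1, -1.1, -4.6]
gripper_width: 0.0214
grasp_force: 50.0
```

Request:
play_rows([
  [-0.0005, 0, 0, 0],
  [0, 0, 0, 0],
])

```text
time: 16.97
eef_pos: [0.5308, 0.0522, 0.2462]
tcp_rot: [0.998, -0.07, 0.005, 0.001]
ft_force: [12.5, -1.6, -4.6]
gripper_width: 0.0221
grasp_force: 50.0
```

Request:
play_rows([
  [-0.0005, 0, 0, 0],
  [0, 0, 0, 0],
  [0, 0, 0, 0],
  [0, 0, 0, 0],
  [0, 0, 0, 0],
  [0, 0, 0, 0],
  [0, 0, 0, 0],
  [0, 0, 0, 0],
])

```text
time: 17.63
eef_pos: [0.5306, 0.0522, 0.2463]
tcp_rot: [0.998, -0.07, 0.005, 0.001]
ft_force: [12.9, -1.0, -5.5]
gripper_width: 0.0217
grasp_force: 50.0
```

```bash
python3 - <<'E'
from h import *
s0=cv2.imread('pics/scene2.png').astype(int);s=vision.capture('scene')[:,:,::-1].copy();cv2.imwrite('pics/scene3.png',s)
h=lambda t:cv2.inRange(cv2.cvtColor(t.astype(np.uint8),cv2.COLOR_BGR2HSV),(160,130,100),(175,255,255))[140:270,310:420]
a,b=h(s0),h(s);print((a>0).sum(),(b>0).sum(),((a>0)&(b>0)).sum())
for m in(a,b):
    ys,xs=np.nonzero(m[:, 40:50]);print('col355 rows',sorted(set(ys+140)))
E
```

```text
1430 1425 990
col355 rows [np.int64(166), np.int64(167), np.int64(168), np.int64(169), np.int64(205), np.int64(206), np.int64(207), np.int64(208), np.int64(209), np.int64(210), np.int64(211), np.int64(212), np.int64(213), np.int64(214), np.int64(215), np.int64(216), np.int64(217), np.int64(218), np.int64(219), np.int64(220), np.int64(221), np.int64(222), np.int64(223), np.int64(224), np.int64(225), np.int64(226), np.int64(227), np.int64(228), np.int64(229), np.int64(230), np.int64(231), np.int64(232), np.int64(233), np.int64(234), np.int64(235), np.int64(236), np.int64(237), np.int64(238), np.int64(239), np.int64(240), np.int64(241), np.int64(242), np.int64(243), np.int64(244), np.int64(245), np.int64(246), np.int64(247), np.int64(248), np.int64(249), np.int64(250), np.int64(251), np.int64(252), np.int64(253), np.int64(254), np.int64(255), np.int64(256), np.int64(257), np.int64(258), np.int64(259), np.int64(260)]
col355 rows [np.int64(160), np.int64(161), np.int64(162), np.int64(163), np.int64(177), np.int64(178), np.int64(179), np.int64(180), np.int64(181), np.int64(182), np.int64(183), np.int64(184), np.int64(185), np.int64(186), np.int64(187), np.int64(188), np.int64(189), np.int64(215), np.int64(216), np.int64(217), np.int64(218), np.int64(219), np.int64(220), np.int64(221), np.int64(222), np.int64(223), np.int64(224), np.int64(225), np.int64(226), np.int64(227), np.int64(228), np.int64(229), np.int64(230), np.int64(231), np.int64(232), np.int64(233), np.int64(234), np.int64(235), np.int64(236), np.int64(237), np.int64(238), np.int64(239), np.int64(240), np.int64(241), np.int64(242), np.int64(243), np.int64(244), np.int64(245), np.int64(246), np.int64(247), np.int64(248), np.int64(249), np.int64(250), np.int64(251), np.int64(252), np.int64(253), np.int64(254), np.int64(255), np.int64(256), np.int64(257), np.int64(258), np.int64(259), np.int64(260)]
```

The lid is rising: its front corner went from row ~208 to ~183. One more small nudge to be sure of the stop, then I hold.

Request:
play_rows([
  [-0.0005, 0, 0, 0],
  [0, 0, 0, 0],
  [0, 0, 0, 0],
  [0, 0, 0, 0],
  [0, 0, 0, 0],
  [0, 0, 0, 0],
  [0, 0, 0, 0],
  [0, 0, 0, 0],
])

```text
time: 18.35
eef_pos: [0.5304, 0.0523, 0.2464]
tcp_rot: [0.998, -0.07, 0.006, 0.001]
ft_force: [12.9, -1.6, -5.0]
gripper_width: 0.0218
grasp_force: 50.0
```

Request:
play_rows([
  [0, 0, 0, 0],
  [0, 0, 0, 0],
  [0, 0, 0, 0],
  [0, 0, 0, 0],
  [0, 0, 0, 0],
  [0, 0, 0, 0],
  [0, 0, 0, 0],
  [0, 0, 0, 0],
])

```text
time: 19.02
eef_pos: [0.5304, 0.0523, 0.2464]
tcp_rot: [0.998, -0.07, 0.006, 0.001]
ft_force: [14.3, -1.7, -5.8]
gripper_width: 0.0217
grasp_force: 50.0
```

Request:
play_rows([
  [0, 0, 0, 0],
  [0, 0, 0, 0],
  [0, 0, 0, 0],
  [0, 0, 0, 0],
  [0, 0, 0, 0],
  [0, 0, 0, 0],
  [0, 0, 0, 0],
  [0, 0, 0, 0],
])

```text
time: 19.68
eef_pos: [0.5304, 0.0523, 0.2464]
tcp_rot: [0.998, -0.07, 0.006, 0.001]
ft_force: [12.6, -1.7, -4.8]
gripper_width: 0.0221
grasp_force: 50.0
```

Request:
play_rows([
  [0, 0, 0, 0],
  [0, 0, 0, 0],
  [0, 0, 0, 0],
  [0, 0, 0, 0],
  [0, 0, 0, 0],
  [0, 0, 0, 0],
  [0, 0, 0, 0],
  [0, 0, 0, 0],
])

```text
time: 20.35
eef_pos: [0.5304, 0.0523, 0.2464]
tcp_rot: [0.998, -0.07, 0.006, 0.001]
ft_force: [13.1, -1.2, -5.3]
gripper_width: 0.0217
grasp_force: 50.0
```

Request:
play_rows([
  [0, 0, 0, 0],
  [0, 0, 0, 0],
  [0, 0, 0, 0],
  [0, 0, 0, 0],
  [0, 0, 0, 0],
  [0, 0, 0, 0],
  [0, 0, 0, 0],
  [0, 0, 0, 0],
])

```text
time: 21.02
eef_pos: [0.5304, 0.0523, 0.2464]
tcp_rot: [0.998, -0.07, 0.006, 0.001]
ft_force: [13.3, -2.5, -5.6]
gripper_width: 0.0217
grasp_force: 50.0
```

Request:
play_rows([
  [0, 0, 0, 0],
  [0, 0, 0, 0],
  [0, 0, 0, 0],
  [0, 0, 0, 0],
  [0, 0, 0, 0],
  [0, 0, 0, 0],
  [0, 0, 0, 0],
  [0, 0, 0, 0],
])

```text
time: 21.68
eef_pos: [0.5304, 0.0523, 0.2464]
tcp_rot: [0.998, -0.07, 0.006, 0.001]
ft_force: [13.1, -1.8, -5.4]
gripper_width: 0.0214
grasp_force: 50.0
```

```bash
python3 - <<'E'
from h import *
def w(q):
    p=[ 0.78037866,0.08304861,-0.13739238];c,s=np.cos(p[2]),np.sin(p[2]);return np.array([p[0]+c*q[0]-s*q[1],p[1]+s*q[0]+c*q[1],q[2]])
for th in(0,.3,.5,.6):
    print(th,[proj('scene',w((.085-.17*np.cos(th),y,.156+.17*np.sin(th)))).round(0) for y in(.11,-.11)])
for i in range(2):
    s=vision.capture('scene')[:,:,::-1].copy();cv2.imwrite(f'pics/scene4{i}.png',s)
    m=cv2.inRange(cv2.cvtColor(s,cv2.COLOR_BGR2HSV),(160,130,100),(175,255,255))
    ys,xs=np.nonzero(m[100:260,345:356]);print(sorted(set((ys+100).tolist())))
    ys,xs=np.nonzero(m[100:200,295:330]);print(ys.min()+100,xs.min()+295)
E
```

```text
0 [array([316., 175.]), array([355., 213.])]
0.3 [array([318., 159.]), array([358., 195.])]
0.5 [array([323., 147.]), array([364., 183.])]
0.6 [array([326., 142.]), array([367., 177.])]
[151, 152, 153, 154, 155, 156, 157, 158, 159, 160, 161, 162, 163, 164, 165, 166, 167, 215, 216, 217, 218, 219, 220, 221, 222, 223, 224, 225, 226, 227, 228, 229, 230, 231, 232, 233, 234, 235, 236, 237, 238, 239, 240, 241, 242, 243, 244, 245, 246, 247, 248, 249, 250, 251, 252, 253, 254, 255, 256, 257, 258, 259]
100 295
[100, 151, 152, 153, 154, 155, 156, 157, 158, 159, 160, 161, 162, 163, 164, 165, 166, 167, 215, 216, 217, 218, 219, 220, 221, 222, 223, 224, 225, 226, 227, 228, 229, 230, 231, 232, 233, 234, 235, 236, 237, 238, 239, 240, 241, 242, 243, 244, 245, 246, 247, 248, 249, 250, 251, 252, 253, 254, 255, 256, 257, 258, 259]
100 295
```

The lid is fully up, its front edge at the row predicted for 0.6 rad and unchanged between frames. I ease the bolt home, raise the hook over the tab, and withdraw.

Request:
play_rows([
  [0.003, 0, 0, 0],
  [0.005, 0, 0, 0],
  [0.007, 0, 0, 0],
  [0.007, 0, 0, 0],
  [0.007, 0, 0, 0],
  [0.007, 0, 0, 0],
  [0.007, 0, 0, 0],
  [0.006, 0, 0, 0],
])

```text
time: 22.45
eef_pos: [0.5757, 0.0457, 0.2448]
tcp_rot: [0.998, -0.07, -0.001, -0.0]
ft_force: [0.2, 1.2, -1.7]
gripper_width: 0.0219
grasp_force: 50.0
```

Request:
play_rows([
  [0, 0, 0, 0],
  [0, 0, 0, 0],
  [0, 0, 0, 0],
])

```text
time: 22.7
eef_pos: [0.575, 0.0457, 0.2451]
tcp_rot: [0.998, -0.071, -0.001, -0.0]
ft_force: [-1.0, -0.4, -2.1]
gripper_width: 0.0215
grasp_force: 50.0
```

Request:
play_rows([
  [0, 0, -0.003, 0],
  [0, 0, -0.005, 0],
  [0, 0, -0.005, 0],
  [0, 0, -0.004, 0],
  [0, 0, -0.001, 0],
  [0, 0, 0, 0],
  [0, 0, 0, 0],
])

```text
time: 23.28
eef_pos: [0.5753, 0.0458, 0.2634]
tcp_rot: [0.998, -0.07, 0.0, -0.0]
ft_force: [0.4, 0.7, -1.8]
gripper_width: 0.0217
grasp_force: 50.0
```

```bash
python3 - <<'E'
from h import *
p,a,M=pose();print(p,a,sense()['ft_force'],sense()['ft_torque'])
t=vision.capture('top')[:,:,::-1].copy();s=vision.capture('scene')[:,:,::-1].copy()
for n,t,(x0,y0,x1,y1) in(('top',t,(300,130,335,190)),('scene',s,(360,215,400,250))):
    h=cv2.cvtColor(t,cv2.COLOR_BGR2HSV)
    m=(cv2.inRange(h,(0,110,50),(8,255,255))|cv2.inRange(h,(174,140,50),(180,255,255)))[y0:y1,x0:x1]
    ys,xs=np.nonzero(m);print(n,len(xs),xs.mean()+x0,ys.mean()+y0)
for d in(.05,.08,.1):
    P=p+M[:,2]*.1677+M[:,0]*d;print(d,proj('scene',P+[0,0,.004]).round(1),proj('scene',P-[0,0,.004]).round(1))
g=cv2.cvtColor(s,cv2.COLOR_BGR2GRAY)
for x in(336,340,344):print(x,g[215:245,x])
E
```

```text
[0.57527007 0.04580053 0.26336395] -8.070457458916419 [ 0.39485308  0.65993914 -1.77217211] [ 0.04686361  0.22862359 -0.01906906]
top 5 313.6 160.8
scene 36 373.9166666666667 229.25
0.05 [323.9 228.5] [323.8 231.1]
0.08 [334.1 225.7] [334.  228.2]
0.1 [340.8 223.9] [340.7 226.4]
336 [ 37  35  55  86 112 110  98  97  98 102 113 126 135 118 102 106  88  61
  55  59  61  66  70  62  58  42  40  47  67  90]
340 [ 91  88  88  86  87  86  83  86  83  94 125 136 117  88  91  83  76  73
  76  75  78  74  74  72  76  73  67  66  60  50]
344 [ 81  79  79  78  78  78  84  85 102 131 138 112  84  77  82  82  81  85
 103 111  84  78  80  80  79  77  77  79  79  76]
```

Request:
play_rows([
  [-0.006, 0, 0, 0],
  [-0.012, 0, 0, 0],
  [-0.015, 0, 0, 0],
  [-0.015, 0, 0, 0],
  [-0.015, 0, 0, 0],
  [-0.015, 0, 0, 0],
  [-0.012, 0, 0, 0],
  [-0.006, 0, 0, 0],
])

```text
time: 24.05
eef_pos: [0.4783, 0.0595, 0.2631]
tcp_rot: [0.998, -0.071, -0.001, -0.0]
ft_force: [-0.7, -0.3, -2.1]
gripper_width: 0.0219
grasp_force: 50.0
```

Request:
play_rows([
  [-0.006, 0, 0, 0],
  [-0.01, 0, 0, 0],
  [-0.012, 0, 0, 0],
  [-0.01, 0, 0, 0],
  [-0.006, 0, 0, 0],
  [0, 0, 0, 0],
  [0, 0, 0, 0],
  [0, 0, 0, 0],
])

```text
time: 24.72
eef_pos: [0.4375, 0.0653, 0.2634]
tcp_rot: [0.998, -0.07, 0.001, 0.0]
ft_force: [0.4, -0.1, -1.5]
gripper_width: 0.0217
grasp_force: 50.0
```

```bash
python3 - <<'E'
from h import *
p,a,M=pose();print(p,a,sense()['ft_force'],sense()['ft_torque'],np.degrees(np.arccos(-M[2,2])))
s=vision.capture('scene')[:,:,::-1].copy();t=vision.capture('top')[:,:,::-1].copy()
K=cv2.INTER_CUBIC
a=cv2.resize(s[190:260,290:360],(400,400),interpolation=K);b=cv2.resize(t[170:240,280:350],(400,400),interpolation=K)
cv2.imwrite('pics/crop7.png',np.hstack([a,b]))
for d in(.15,.23):
    for z in(.004,-.024): print(d,z,proj('scene',p+M[:,2]*.1677+M[:,0]*d+[0,0,z]).round(1))
E
```

```text
[0.43746964 0.06532872 0.26339704] -8.074930389572645 [ 0.40772482 -0.09886194 -1.49059523] [0.01420042 0.21325447 0.00099389] 0.08545338680516466
0.15 0.004 [310.4 232.2]
0.15 -0.024 [310.4 241. ]
0.23 0.004 [337.8 224.6]
0.23 -0.024 [337.5 233.3]
```

View pics/crop7.png

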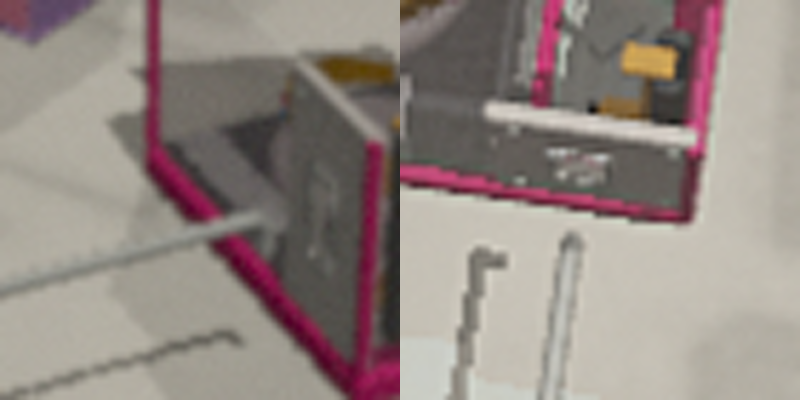

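The rod is clear of the slot: hook at scene px (338,234), lid up, rod pose in the grip unchanged. I go back to the rest the way I came.

Request:
play_rows([
  [0, 0, -0.01, 0],
  [0, 0, -0.02, 0],
  [0, 0, -0.02, 0],
  [0, 0, -0.009, 0],
  [0, 0, 0, -3.2],
  [0, 0, 0, -6],
  [0, 0, 0, -6],
  [0, 0, 0, -6],
])

```text
time: 25.48
eef_pos: [0.4368, 0.0655, 0.3221]
tcp_rot: [0.993, 0.117, 0.0, 0.0]
ft_force: [-0.3, -0.4, -1.0]
gripper_width: 0.0217
grasp_force: 50.0
```

Request:
play_rows([
  [0, 0, 0, -6],
  [0, 0, 0, -6],
  [0, 0, 0, -6],
  [0, 0, 0, -6],
  [0, 0, 0, -6],
  [0, 0, 0, -6],
  [0, 0, 0, -6],
  [0, 0, 0, -6],
])

```text
time: 26.15
eef_pos: [0.4368, 0.0653, 0.322]
tcp_rot: [0.86, 0.511, -0.0, 0.0]
ft_force: [-0.2, 0.3, -1.8]
gripper_width: 0.0214
grasp_force: 50.0
```

Request:
play_rows([
  [0, 0, 0, -6],
  [0, 0, 0, -4],
  [0, 0, 0, -3],
  [0, 0, 0, 0],
  [-0.01, 0.003, 0, 0],
  [-0.02, 0.006, 0, 0],
  [-0.027, 0.0085, 0, 0],
  [-0.027, 0.0085, 0, 0],
])

```text
time: 26.82
eef_pos: [0.4387, -0.0238, 0.3221]
tcp_rot: [0.798, 0.603, -0.0, 0.0]
ft_force: [-0.2, -0.2, -1.4]
gripper_width: 0.0219
grasp_force: 50.0
```

Request:
play_rows([
  [-0.027, 0.0085, 0, 0],
  [-0.027, 0.0085, 0, 0],
  [-0.027, 0.0085, 0, 0],
  [-0.027, 0.0085, 0, 0],
  [-0.027, 0.0085, 0, 0],
  [-0.027, 0.0085, 0, 0],
  [-0.027, 0.0085, 0, 0],
  [-0.02, 0.006, 0, 0],
])

```text
time: 27.48
eef_pos: [0.4437, -0.2451, 0.3223]
tcp_rot: [0.799, 0.601, -0.001, 0.001]
ft_force: [0.1, 0.5, -0.8]
gripper_width: 0.0215
grasp_force: 50.0
```

Request:
play_rows([
  [-0.0125, 0.0035, 0, 0],
  [-0.006, 0.0015, 0, 0],
  [0, 0, 0, 0],
  [0, 0, 0, 0],
  [0, 0, 0, 0],
])

```text
time: 27.9
eef_pos: [0.4444, -0.2594, 0.322]
tcp_rot: [0.798, 0.603, 0.0, -0.001]
ft_force: [0.2, -0.6, -1.3]
gripper_width: 0.0221
grasp_force: 50.0
```

```bash
python3 - <<'E'
from h import *
p,a,M=pose();d=np.array([.4462,-.2606,.2227])-p;print(p,a,M.T@d, 'goal heading',np.degrees(2*np.arctan2(.603,.798)))
t=vision.capture('top')[:,:,::-1].copy();cv2.imwrite('pics/top8.png',t)
c=vision.calibration('wrist');w=vision.capture('wrist')[:,:,::-1].copy();cv2.imwrite('pics/w8.png',w)
h=cv2.cvtColor(w,cv2.COLOR_BGR2HSV);m=cv2.inRange(h,(8,130,60),(18,255,200))
q=sorted(cv2.findContours(m,0,1)[0],key=cv2.contourArea)[-3:]
for k in q:print(cv2.contourArea(k),cv2.minAreaRect(k))
E
```

```text
[ 0.44442549 -0.25940844  0.32198578] 74.20287109614624 [-0.0007825   0.00213203  0.09928281] goal heading 74.15224063371238
410.5 ((510.6756286621094, 426.6804504394531), (17.670289993286133, 36.946964263916016), 12.094757080078125)
3999.0 ((115.60893249511719, 39.935455322265625), (105.56731414794922, 60.29106521606445), 70.66519165039062)
6535.0 ((314.82257080078125, 197.17971801757812), (74.05416870117188, 174.66053771972656), 0.909380316734314)
```

Request:
play_rows([
  [-0.001, 0.002, 0.01, 0],
  [0, 0, 0.02, 0],
  [0, 0, 0.02, 0],
  [0, 0, 0.02, 0],
  [0, 0, 0.015, 0],
  [0, 0, 0.007, 0],
  [0, 0, 0.004, 0],
  [0, 0, 0, 0],
])

```text
time: 28.67
eef_pos: [0.446, -0.2619, 0.2256]
tcp_rot: [0.798, 0.603, -0.0, -0.001]
ft_force: [-0.2, 0.4, -1.7]
gripper_width: 0.022
grasp_force: 50.0
```

```bash
python3 - <<'E'
from h import *
p,a,M=pose();d=np.array([.4462,-.2606,.2227])-p;print(p,a,M.T@d,sense()['ft_force'])
for n in('w2','w8'):
    w=cv2.imread(f'pics/{n}.png');m=cv2.inRange(cv2.cvtColor(w,cv2.COLOR_BGR2HSV),(85,90,30),(100,255,255))
    k=max(cv2.findContours(m,0,1)[0],key=cv2.contourArea);print(n,cv2.boundingRect(k))
t0=cv2.imread('pics/top0.png');t=vision.capture('top')[:,:,::-1].copy()
for i in(t0,t):
    g=cv2.cvtColor(i,cv2.COLOR_BGR2GRAY);print(g[281:287,338:350])
E
```

```text
[ 0.44599995 -0.26190748  0.22556449] 74.14305006963785 [ 0.0013118  -0.00016132  0.00286495] [-0.24464535  0.41546441 -1.65311861]
w2 (288, 230, 51, 135)
w8 (289, 232, 49, 134)
[[150 169 199 198 197 194 195 198 198 197 194 194]
 [132 138 151 150 168 196 170 147 144 158 177 178]
 [135 134 132 131 139 147 124 132 130 132 148 158]
 [130 132 134 135 136 124  94 131 130 140 170 178]
 [175 126 128 132 136 132 109 103 114 125 161 168]
 [193 186 189 176 128 130 130 130 126 114 127 131]]
[[179 214 211 211 209 207 208 209 210 209 209 212]
 [149 166 162 161 182 216 202 163 176 178 185 163]
 [145 144 143 141 149 165 151 139 144 140 145 150]
 [143 144 144 146 145 139 122 141 143 144 162 188]
 [135 138 138 143 148 148 136 117 128 133 160 190]
 [200 201 205 193 144 149 150 143 129 123 118 155]]
```

Request:
play_rows([
  [0.0015, 0, 0.0015, 0],
  [0, 0, 0.0015, 0],
  [0, 0, 0, 0],
  [0, 0, 0, 0],
])

```text
time: 29.05
eef_pos: [0.4465, -0.2607, 0.2237]
tcp_rot: [0.798, 0.603, 0.0, 0.0]
ft_force: [0.1, -0.1, -1.0]
gripper_width: 0.0218
grasp_force: 50.0
```

Request:
play_rows([
  [0, 0, 0, 0],
  [0, 0, 0, 0],
  [0, 0, 0, 0],
  [0, 0, 0, 0],
  [0, 0, 0, 0],
  [0, 0, 0, 0],
  [0, 0, 0, 0],
  [0, 0, 0, 0],
], gripper=0.2)

```text
time: 29.72
eef_pos: [0.4464, -0.2607, 0.2233]
tcp_rot: [0.798, 0.603, -0.0, 0.0]
ft_force: [0.3, 0.0, -0.9]
gripper_width: 0.037
grasp_force: 0.0
```

Request:
play_rows([
  [0, 0, 0, 0],
  [0, 0, 0, 0],
  [0, 0, 0, 0],
  [0, 0, 0, 0],
])

```text
time: 30.05
eef_pos: [0.4463, -0.2607, 0.2232]
tcp_rot: [0.798, 0.603, -0.0, -0.0]
ft_force: [0.6, -0.2, -0.6]
gripper_width: 0.0374
grasp_force: 0.0
```

Request:
play_rows([
  [0, 0, -0.01, 0],
  [0, 0, -0.025, 0],
  [0, 0, -0.03, 0],
  [0, 0, -0.03, 0],
  [0, 0, -0.03, 0],
  [0, 0, -0.03, 0],
  [0, 0, -0.02, 0],
  [0, 0, 0, 0],
])

```text
time: 30.72
eef_pos: [0.4467, -0.2618, 0.4034]
tcp_rot: [0.798, 0.602, 0.002, 0.005]
ft_force: [0.3, -0.2, 0.5]
gripper_width: 0.0373
grasp_force: 0.0
```

Request:
play_rows([
  [0, 0, 0, 0],
  [0, 0, 0, 0],
  [0, 0, 0, 0],
  [0, 0, 0, 0],
  [0, 0, 0, 0],
  [0, 0, 0, 0],
], gripper=-1)

```text
time: 31.22
eef_pos: [0.4463, -0.2607, 0.3976]
tcp_rot: [0.798, 0.603, -0.0, -0.001]
ft_force: [0.1, -0.6, -0.2]
gripper_width: 0.0725
grasp_force: 0.0
```

```bash
python3 - <<'E'
from h import *
c=vision.calibration('wrist');t=vision.capture('wrist')[:,:,::-1].copy()
m=cv2.inRange(cv2.cvtColor(t,cv2.COLOR_BGR2HSV),(85,90,50),(100,255,255))
q=max(cv2.findContours(m,0,1)[0],key=cv2.contourArea);r=cv2.minAreaRect(q);print(r)
print(np.array([onz('wrist',p,.068,c) for p in cv2.boxPoints(r)]).round(4))
s=vision.capture('scene')[:,:,::-1].copy();u=vision.capture('top')[:,:,::-1].copy()
t0=cv2.imread('pics/top0.png')
o=np.zeros((600,800,3),np.uint8);o[:240,:320]=cv2.resize(t,(320,240));o[:240,320:640]=cv2.resize(t0,(320,240));o[240:,:400]=cv2.resize(s[130:410,170:450],(400,360));o[240:,400:]=cv2.resize(u[80:350,80:500],(400,360))
cv2.imwrite('pics/fin.png',o)
E
```

```text
((314.0, 243.5), (119.0, 22.0), 90.0)
[[ 0.4505 -0.216   0.068 ]
 [ 0.4691 -0.2213  0.068 ]
 [ 0.4386 -0.3327  0.068 ]
 [ 0.4179 -0.3268  0.068 ]]
```

View pics/fin.png

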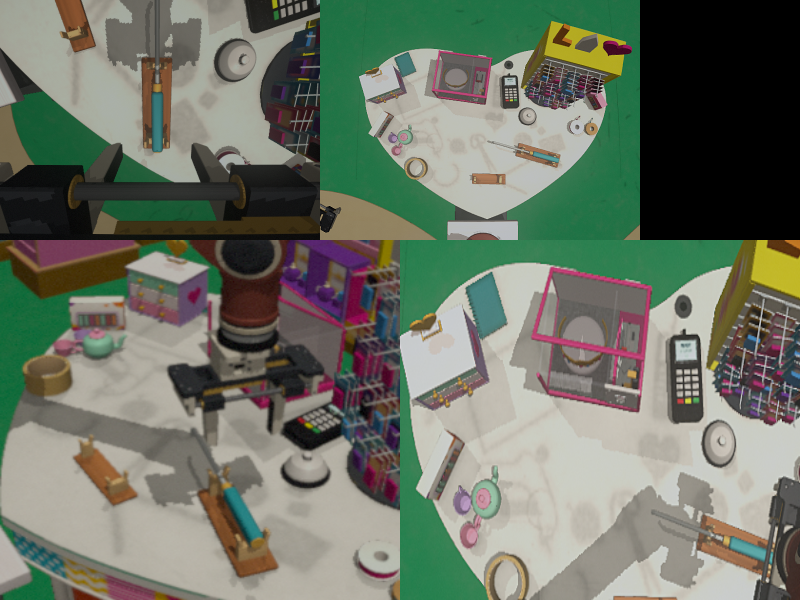

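The rod lies in its rest within about 1.5 mm of where it was, the lid is up, and the other goods haven't moved. I hand in.

```bash
python3 -c "
from station import workorder
print(workorder.sign_off())"
```

```text
the job is handed in; nothing more can be done
None
```

The job is handed in: the bolt was drawn to its stop at about 14 N at most, the lid swung fully up and stayed, and the rod is back in its rest within about 1.5 mm, with nothing else disturbed (about 31 s used).

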